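# Third hand for moving the razor holder

## Task

The razor holder is moving from its twist socket on the shelf to the little cabinet: turn it anticlockwise (seen from above) until its cross-bar lines up with the slot, and lift it out. Then press its flat foot squarely and centrally against the sprung screw plate on the cabinet's front with a steady push of about 10 N (the plate's front face stands in the green part of the gauge; never more than 25 N), holding it upright in mid-air so that your flatmate can screw it on. Keep that push for at least three seconds and finish while still holding and pressing with the holder alone, no finger on the plate; leave the hairbrush, jar, tumbler and razor where they are.

Things in the scene. Friction and masses are not known exactly. Their poses are not given: they have to be found in the camera images.
- socket: White round bayonet socket, 68 mm across, 20 mm high, fixed on the shelf top. Origin: centre of its underside, z up. Its top has a slot 17 mm wide, 44 mm long along its own x axis; two green marks beside it, 40 mm from its centre, show this direction.
- socket_slot (a point): Middle of the slot's mouth, 20 mm above the socket's origin. The holder's cross-bar is trapped under the top until the holder's x axis lies along the socket's x axis within about 0.1 rad; a stop inside ends the anticlockwise turn about 0.1 rad past that.
- holder: Aluminium razor holder, loose, 0.12 to 0.22 kg. Origin: on its turning axis, underside of its flange (52 mm across, 5 mm thick) that rests on the socket's top; z up, x to the foot; a fork at -x reaches 78 mm out. At the start its yaw is 0.8 to 1.05 rad less than the socket's: turn it anticlockwise (yaw growing) by that. Below the flange: pin and cross-bar 40 mm long, 14.5 mm deep: lift 15 mm to clear.
- holder_grip (a point): Where to grip: in the holder's blue grip block, on the turning axis, 40 mm above the holder's origin. The block is 40 mm long (x), 16 mm wide (y) and spans 17 to 55 mm above the origin; under it runs an arm, also 16 mm wide, 100 mm long. Take it from above, fingers closing along the holder's y.
- holder_foot (a point): Centre of the flat outer face of the holder's foot, 55 mm along the holder's x and 28 mm above its origin; the foot is an upright plate 44 mm wide, 40 mm high, 8 mm thick. Axes as the holder's.
- cabinet: Small pine cabinet, 140 mm deep (x) x 280 mm wide (y) x 154 mm high, with a brass-latched door on the left half of its front and a green clip on top, fixed. Origin: centre of its underside; its front faces its own -x, which points roughly to the robot's right (world -y).
- plate: Upright steel screw plate, 70 mm wide (y), 60 high (z), 8 thick, on the right half of the cabinet's front. Origin: centre of its front face, 100 mm above the shelf top, at rest 55 mm before the cabinet's front; x points into the cabinet, the way to push. It slides along x (origin too), 40 mm of travel, on springs of 500 N/m with no preload: 10 N gives 20 mm.
- gauge (a point): Middle of the green part of the gauge, a fixed strip by the plate's right edge: white for the first 12 mm of the plate's give, green from 12 to 28 mm (6 to 14 N), red beyond. The plate's front face is the pointer; at 10 N it is level with this point.
- hairbrush: Purple plastic hairbrush lying on its back, 212 x 58 x 28 mm; not to be disturbed. Origin near its middle, x towards the bristles.
- jar: Frosted glass jar with a white twist cap, 70 mm across, 85 mm high, not to be disturbed. Origin: centre of its underside.
- tumbler: White ceramic tumbler, 74 mm across, 95 mm high, not to be disturbed. Origin: centre of its underside.
- razor: Aluminium safety razor lying on the shelf top, 121 mm long, head 42 mm wide, 12 mm high, not to be disturbed. Origin: middle of the handle, underside, x towards the head.
Things that resemble listed ones, but are neither listed nor needed, are in the scene too. What is shaped like the holder but orange is not meant.

How it is judged (in metres and radians):
On the way, in this order (a step that is already met when the one before it is completed fails the run):
1. the holder is turned into line with the socket's slot while still seated (angle between the x axis of holder and the x axis of socket, either way round below 0.3 rad and z of holder in the frame of socket below 0.036 m), for 0.05 s.
2. the holder is lifted clear of the socket in the fingers (z of holder in the frame of socket above 0.04 m and contact force between holder and the fingers above 1 N), for 0.2 s.
3. the foot is pressed against the plate with 6 to 14 N for two seconds (contact force between holder and plate between 6 and 14 N), for 2 s.
At the end, for the whole second after the job is handed in: The holder, still gripped and in mid-air (origin more than 40 mm above the shelf top), upright within 0.15 rad, has its foot flat (within 0.15 rad) on the plate, centred within 15 mm sideways and in height, pushing with 6 to 14 N, at rest; neither fingers nor arm press the plate (all of step 3 and contact force between holder and the fingers above 1 N and contact force between each of the arm, the fingers and plate below 0.5 N and height (world z) of holder above 0.04 m and angle between holder's own z axis and vertical below 0.15 rad and angle between the x axis of holder and the x axis of plate, either way round below 0.15 rad and x of holder_foot in the frame of plate between -0.006 and 0.006 m and y of holder_foot in the frame of plate between -0.015 and 0.015 m and z of holder_foot in the frame of plate between -0.015 and 0.015 m and linear speed of holder below 0.02 m/s); the arm keeps its last pose, push and grip.
It fails at once if the plate is pushed with more than 25 N (contact force between any of holder, the arm and plate above 25 N).
It fails at once if a bystander is moved more than 25 mm (distance of any of hairbrush, jar, tumbler, razor from where it was at the start of the episode above 0.025 m).
It also fails if it takes over 54 s, if anything falls off the work surface, if the arm or the gripper's body presses on something with over 40 N, if the wrist force passes 120 N, or if a joint passes its speed limit or range.

## Robot

A 6-joint arm with a two-finger parallel gripper is mounted at the origin on the work surface. World frame = base frame: x ahead of the robot, y to its left, z up, the work surface at z = 0. Lengths are in mm, angles in rad, forces in N, time in s.
With the tool pointing down it reaches from about 350 to 1000 mm from the base axis. Payload 7.1 kg.
Tool frame: the origin (TCP) lies on the mounting face of the last link; the fingertips stand 173 mm ahead of it and the grasp point (between the pads) lies pinch_z ahead of it (pinch_z is the distance from the TCP to the grasp point, in mm); z points along the fingers, y is the line along which they close (so a half turn about z gives the same grasp; the last joint's range is limited). The gripper opens to 85 mm and grips with 20 to 120 N. Pads are 22 mm wide; open, the fingers measure 114 mm over their backs; the gripper's body (76 mm by 85 mm) begins 54 mm behind the grasp point. The pads swing forward as they close: fully open they stand 13 mm farther back than shut.
Start: joints at [1.115, 0.423, 1.63, -0, 1.089, -0.019], TCP at [264.369, 566.317, 404.719] pointing down, gripper open.
Joint ranges: [-3, 3], [-0.9, 2.11], [0.09, 2.58], [-1.31, 4.45], [0.11, 2.69], [-2.54, 2.54]. Speed limits (rad/s): [2.39, 2.39, 3.01, 3.14, 3.14, 3.14].

## Interface

Orientations are given as [roll, pitch, yaw] about the fixed x, y, z axes, in that order (R = Rz(yaw) Ry(pitch) Rx(roll)).
In Python, from bench import * gives the robot as it stands.
- The arm moves only by the tool servo_tool, never from a script. Its argument "increments" is a list that holds one entry, the list of rows, each a list of 7 numbers: the shift along the tool's x, y, z in units of 0.02 m (1.0 is 0.02 m), then the turn, a rotation vector about the tool's x, y, z in units of 180 degrees (1.0 is 180 degrees), then the closure, from 0 (fully open) to 1 (shut). In form: [[[dx, dy, dz, ax, ay, az, fingers], ...]]. A call has 1 to 8 rows; each row shifts and turns the commanded pose from where the row before left it, along the tool's axes as they then stand; what a row does not reach is not made up. A row lasts 1/10 s, in which the tool goes at most 50 mm and 8.59 degrees, less where a joint would pass 70% of its speed; a pose out of reach is approached as far as the arm can. A call with a number of a shift or a turn outside -1 to 1 is refused whole. A call with a gripper value outside its range is refused whole. The fingers move at their own pace and stop on an object; "newtons" is the grip in N (left out, the last holds). Time passes only in rows, so rows that do not move let the fingers close. It gives the time, the measured TCP pose, the force, the opening and the grip force at its end, in the units of the state.
- sense(): the state, without advancing time (a new reading comes with each control period).
- capture(name): name is "scene" or "top"; returns a dict with "pixels" (420x560x3 uint8, blue, green, red), "mtx" (3x3 intrinsics, pixels), "rvec" (rotation vector, rad) and "tvec" (3), from world to camera coordinates, as OpenCV has them. Camera axes: x right, y down, z forward; pixel columns grow to the right and rows downward; lengths in mm; the calibration is good to about 2 mm. A picture is of the moment at which its call begins. There is no depth.
- finish_job(): hands the job in; it is judged then, once.
The state is a dict: "time": time; "joint_pos": joint angles; "joint_velocities": joint speeds; "joint_efforts": joint torques, N m; "eef_pos": TCP position; "tool_rot": TCP orientation; "contact_force": force on the tool from outside, world axes, zero at the start; "wrist_torque": the same for the moment, N m; "opening": finger opening in mm; "grasp_force": force on a finger pad.
Only numpy, scipy, OpenCV 4.12 (cv2) and the standard library are available. Lean on these libraries where they do the work, as an engineer would, in place of code of your own. Each camera call takes 0.05 s, during which the arm holds its last target. There are 200 camera calls.

## Working session

There is one attempt and no reset: what is moved stays moved. The work goes in short steps, Python scripts to look and compute and a tool call to move; the robot and the scene stay as the last step left them, time stands still between calls to the robot, and variables do not carry over. Pictures are saved under pics/ and viewed, at most 10 in all, crops included, and the job is handed in when it is done.

Besides the shell and the picture viewer there is one more tool, called after "Request:" by a JSON object that holds its "op" and its "data". servo_tool: Moves the arm, as the interface text tells. Its arguments: {"type":"object","properties":{"increments":{"type":"array"},"newtons":{"type":"number"}},"required":["increments"]}

```bash
mkdir -p pics; ls
python3 - <<'E'
from bench import *
import cv2,pickle
s=sense();print(s)
d={}
for n in("scene","top"):
    c=capture(n);d[n]=c;cv2.imwrite(f"pics/{n}0.png",c["pixels"]);print(n,c["mtx"],c["rvec"],c["tvec"])
pickle.dump(d,open("c0.pkl","wb"))
E
```

```text
pics
{'time': 0.0, 'joint_pos': array([ 1.11498665e+00,  4.23832108e-01,  1.63070248e+00,  8.38263724e-06,
        1.08859110e+00, -1.89766638e-02]), 'joint_velocities': array([ 0.00078459,  0.0010721 , -0.00121558, -0.00046742,  0.00026446,
       -0.00031745]), 'joint_efforts': array([ 5.27619904e-04, -5.57378197e+01, -2.81746799e+01,  1.51263735e-04,
        7.11624758e-03, -8.39246241e-06]), 'eef_pos': array([264.25734252, 566.0719522 , 403.94603159]), 'tool_rot': array([-3.14006003e+00, -3.65096983e-05,  2.70475572e+00]), 'contact_force': array([0.52361295, 0.19412585, 0.05634166]), 'wrist_torque': array([ 0.00678515, -0.02027678, -0.00339518]), 'grasp_force': 0.0, 'opening': 85.55574552245362}
scene [[489.34572281   0.         279.63226623]
 [  0.         489.34572281 209.61397375]
 [  0.           0.           1.        ]] [ 1.74473302  1.86207709 -0.74148597] [ 101.05708602 -356.75025733 1863.11722387]
top [[496.21920898   0.         281.20883831]
 [  0.         496.21920898 215.77148308]
 [  0.           0.           1.        ]] [ 2.14699188 -2.10529033  0.21426992] [ -73.96468508  561.23534113 1178.13493825]
```

View pics/scene0.png

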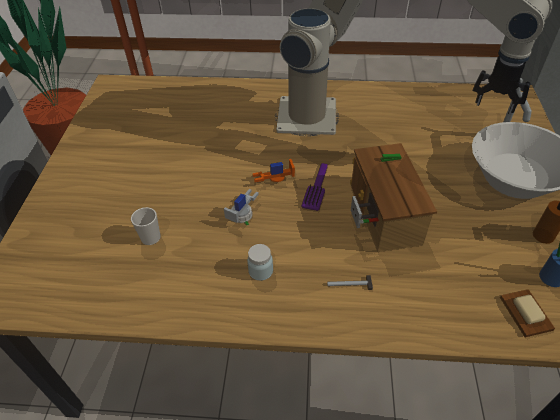

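View pics/top0.png

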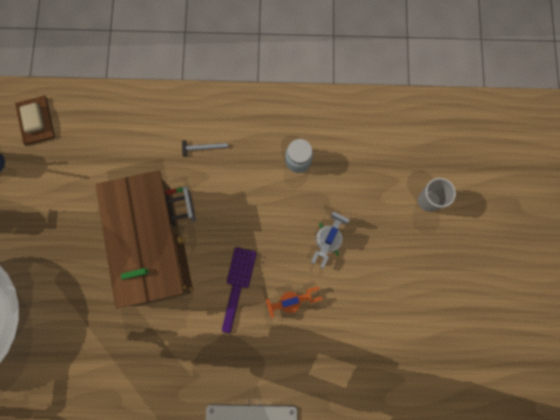

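The aluminium holder shows at top (331,237) and scene (240,203). The orange lookalike is at top (290,301) and scene (275,170). The silver one on the white socket with green marks fits the description. The plate is at top (188,203). I'll confirm these in one enlarged crop.

```bash
cat > h.py <<'E'
import numpy as np,cv2,pickle
def ray(c,uv):
    R=cv2.Rodrigues(np.array(c["rvec"],float))[0];t=np.array(c["tvec"],float).ravel()
    p=cv2.undistortPoints(np.array([[uv]],float),c["mtx"],None)[0,0]
    return -R.T@t, R.T@np.array([p[0],p[1],1])
def onz(c,uv,z):
    o,d=ray(c,uv);return o+d*(z-o[2])/d[2]
def proj(c,P):
    return cv2.projectPoints(np.array(P,float).reshape(-1,1,3),np.array(c["rvec"],float),np.array(c["tvec"],float),c["mtx"],None)[0].reshape(-1,2)
def blobs(c,lo,hi,roi,amin=4):
    x0,y0,x1,y1=roi
    m=cv2.inRange(cv2.cvtColor(c["pixels"],cv2.COLOR_BGR2HSV)[y0:y1,x0:x1],lo,hi)
    n,l,st,ce=cv2.connectedComponentsWithStats(m)
    return [(ce[i]+[x0,y0],st[i,4],cv2.minAreaRect((np.argwhere(l==i)[:,::-1]+[x0,y0]).astype(np.float32))) for i in range(1,n) if st[i,4]>=amin]
E
python3 - <<'E'
from h import *
d=pickle.load(open("c0.pkl","rb"));t=d["top"];s=d["scene"]
print(onz(t,(331,237),55),onz(t,(188,203),130),onz(t,(329,239),20))
for n,c,r in(("top",t,(290,190,370,280)),("scene",s,(210,180,270,235))):
    print(n,'green');[print(b) for b in blobs(c,(40,80,30),(85,255,255),r,2)]
    print(n,'blue');[print(b) for b in blobs(c,(105,110,40),(130,255,255),r)]
for n,c,r in(("top",t,(90,160,210,310)),("scene",s,(340,140,420,240))):
    print(n,'green plate');[print(b) for b in blobs(c,(40,80,30),(85,255,255),r,2)]
a=cv2.resize(t["pixels"][190:290,290:370],None,fx=5,fy=5,interpolation=3)
b=cv2.resize(t["pixels"][165:265,150:210],None,fx=5,fy=5,interpolation=3)
cv2.imwrite("pics/crop1.png",np.hstack([a,b]))
a=cv2.resize(s["pixels"][175:235,210:290],None,fx=5,fy=5,interpolation=3)
b=cv2.resize(s["pixels"][185:245,340:400],None,fx=5,fy=5,interpolation=3)
cv2.imwrite("pics/crop2.png",np.hstack([a,b]))
E
```

```text
[ 511.68467501 -186.57745228   55.        ] [573.7409386  155.72537905 130.        ] [ 511.74314486 -185.39145834   20.        ]
top green
(array([320.46153846, 224.84615385]), np.int32(13), ((320.4000244140625, 224.80001831054688), (3.5777084827423096, 2.683281421661377), 63.43495178222656))
(array([336.7, 252.5]), np.int32(10), ((337.0, 252.5), (3.535533905029297, 2.1213202476501465), 45.0))
top blue
(array([331.26506024, 235.08433735]), np.int32(83), ((331.3000183105469, 235.4000244140625), (5.366563320159912, 15.652474403381348), 26.56505012512207))
scene green
(array([246.5       , 222.66666667]), np.int32(12), ((246.5, 222.5), (3.0, 3.0), 90.0))
scene blue
(array([240.4952381 , 200.92380952]), np.int32(105), ((240.1229248046875, 201.3524627685547), (9.602766036987305, 14.7242431640625), 39.80556869506836))
top green plate
(array([179.10526316, 189.57894737]), np.int32(19), ((179.0, 189.5), (3.0, 4.0), 90.0))
(array([134.08092486, 273.19075145]), np.int32(173), ((133.96115112304688, 273.35235595703125), (6.769521236419678, 27.434377670288086), 75.25643920898438))
scene green plate
(array([390.22222222, 156.94444444]), np.int32(126), ((390.5, 157.5), (7.0, 19.0), 90.0))
(array([365.61904762, 220.47619048]), np.int32(21), ((365.5, 220.5), (3.0, 5.0), 90.0))
```

View pics/crop1.png

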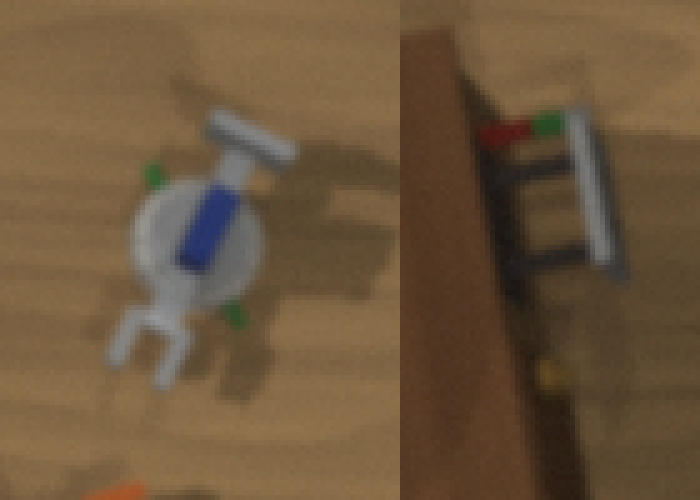

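View pics/crop2.png

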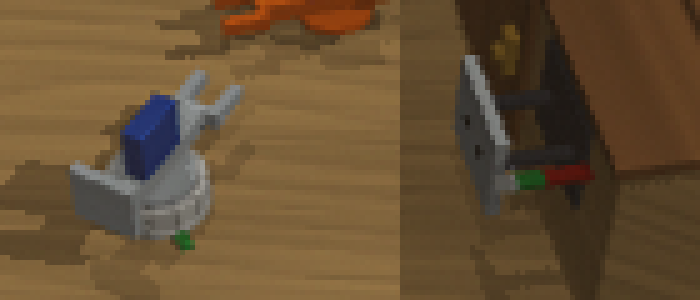

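Run:
```python
from h import *
d=pickle.load(open("c0.pkl","rb"));t=d["top"];s=d["scene"]
np.set_printoptions(precision=1,suppress=True)
print("cams",ray(t,(0,0))[0],ray(s,(0,0))[0])
def seg(n,a,b,z,c=t):
    A,B=onz(c,a,z),onz(c,b,z);v=B-A
    print(n,A,B,"mid",(A+B)/2,"len %.1f dir %.3f"%(np.linalg.norm(v),np.arctan2(v[1],v[0])))
seg("marks",(336.7,252.5),(320.46,224.85),1)
k=lambda x,y,ox,oy:(ox+x/5-.4,oy+y/5-.4)
T=lambda x,y:k(x,y,290,190)
P=lambda x,y:k(x-400,y,150,165)
seg("foot outer top edge",T(215,108),T(298,148),68)
seg("foot inner",T(207,130),T(290,163),68)
seg("blk long R",T(208,262),T(240,192),75)
seg("blk long L",T(184,255),T(214,185),75)
print("forktips",onz(t,T(118,362),38),onz(t,T(163,385),38))
seg("plate top front",P(585,108),P(615,262),130)
seg("plate top back",P(566,112),P(597,264),130)
seg("gauge",P(565,123),P(480,136),95)
seg("roof front",(160,172),(187.5,292),154)
seg("roof back",(97,184),(117,306),154)
seg("roof right",(160,172),(97,184),154)
S=lambda x,y:k(x-400,y,340,185)
for z in(130,):
  seg("scene plate top",S(465,56),S(506,148),z,s)
seg("scene plate bottom",S(458,120),S(492,212),70,s)
# blue centroid two-view
o1,d1=ray(t,(331.3,235));o2,d2=ray(s,(240.5,201))
A=np.c_[d1,-d2];x=np.linalg.lstsq(A,o2-o1,rcond=None)[0];print(o1+d1*x[0],o2+d2*x[1])
```

```text
cams [ 329.3  -52.3 1263.8] [1521.7   30.9 1136.8]
marks [ 480.1 -207.2    1. ] [ 551.  -165.3    1. ] mid [ 515.5 -186.2    1. ] len 82.4 dir 0.533
foot outer top edge [ 574.  -189.1   68. ] [ 554.8 -229.9   68. ] mid [ 564.4 -209.5   68. ] len 45.1 dir -2.011
foot inner [ 562.9 -185.2   68. ] [ 547.2 -225.9   68. ] mid [ 555.  -205.5   68. ] len 43.6 dir -1.937
blk long R [ 496.5 -184.8   75. ] [ 531.1 -200.4   75. ] mid [ 513.8 -192.6   75. ] len 38.0 dir -0.423
blk long L [ 499.6 -173.2   75. ] [ 534.3 -187.8   75. ] mid [ 517.  -180.5   75. ] len 37.6 dir -0.398
forktips [ 450.9 -144.4   38. ] [ 440.  -166.7   38. ]
plate top front [614.  161.2 130. ] [540.7 143.3 130. ] mid [577.4 152.2 130. ] len 75.4 dir -2.902
plate top back [611.9 170.  130. ] [539.6 151.6 130. ] mid [575.8 160.8 130. ] len 74.6 dir -2.892
gauge [615.1 177.   95. ] [607.8 217.6  95. ] mid [611.5 197.3  95. ] len 41.2 dir 1.750
roof front [640.4 219.8 154. ] [367.7 141.6 154. ] mid [504.  180.7 154. ] len 283.7 dir -2.862
roof back [608.8 362.1 154. ] [334.4 294.1 154. ] mid [471.6 328.1 154. ] len 282.6 dir -2.899
roof right [640.4 219.8 154. ] [608.8 362.1 154. ] mid [624.6 290.9 154. ] len 145.8 dir 1.790
scene plate top [541.1 148.9 130. ] [610.5 169.4 130. ] mid [575.8 159.2 130. ] len 72.3 dir 0.287
scene plate bottom [535.5 150.4  70. ] [605.8 167.8  70. ] mid [570.6 159.1  70. ] len 72.4 dir 0.243
[ 515.5 -186.5   62.6] [ 515.1 -181.7   62. ]
```

The crop confirms the silver holder on the white socket: foot at top (340,216), fork at (318,264). It sits at about (515.5, -186), yaw about -0.42, with the socket yaw about 0.53. The difference of 0.95 rad is inside the stated 0.8 to 1.05. The plate's front centre is about (576,155) with its x-axis yaw about 1.82. I'll travel at height first.

Request:
{"op": "servo_tool", "data": {"increments": [[[-0.853, -0.899, 0, 0, 0, 0, 0], [-0.853, -0.899, 0, 0, 0, 0, 0], [-0.853, -0.899, 0, 0, 0, 0, 0], [-0.853, -0.899, 0, 0, 0, 0, 0], [-0.853, -0.899, 0, 0, 0, 0, 0], [-0.853, -0.899, 0, 0, 0, 0, 0], [-0.853, -0.899, 0, 0, 0, 0, 0], [-0.853, -0.899, 0, 0, 0, 0, 0]]]}}

```text
time: 0.9
eef_pos: [327.3, 377.2, 404.4]
tool_rot: [-3.141, -0.0, 2.705]
contact_force: [0.6, 0.6, 0.1]
opening: 85.4
grasp_force: 0.0
```

Request:
{"op": "servo_tool", "data": {"increments": [[[-0.853, -0.899, 0, 0, 0, 0, 0], [-0.853, -0.899, 0, 0, 0, 0, 0], [-0.853, -0.899, 0, 0, 0, 0, 0], [-0.853, -0.899, 0, 0, 0, 0, 0], [-0.853, -0.899, 0, 0, 0, 0, 0], [-0.853, -0.899, 0, 0, 0, 0, 0], [-0.853, -0.899, 0, 0, 0, 0, 0], [-0.853, -0.899, 0, 0, 0, 0, 0]]]}}

```text
time: 1.7
eef_pos: [390.1, 189.1, 404.6]
tool_rot: [-3.141, -0.0, 2.705]
contact_force: [-0.2, 0.1, 0.9]
opening: 85.3
grasp_force: 0.0
```

Request:
{"op": "servo_tool", "data": {"increments": [[[-0.853, -0.899, 0, 0, 0, 0, 0], [-0.853, -0.899, 0, 0, 0, 0, 0], [-0.853, -0.899, 0, 0, 0, 0, 0], [-0.853, -0.899, 0, 0, 0, 0, 0], [-0.853, -0.899, 0, 0, 0, 0, 0], [-0.853, -0.899, 0, 0, 0, 0, 0], [-0.853, -0.899, 0, 0, 0, 0, 0], [-0.853, -0.899, 0, 0, 0, 0, 0]]]}}

```text
time: 2.5
eef_pos: [452.9, 1.1, 404.5]
tool_rot: [-3.141, -0.0, 2.705]
contact_force: [0.6, 0.7, -0.6]
opening: 85.9
grasp_force: 0.0
```

Request:
{"op": "servo_tool", "data": {"increments": [[[-0.853, -0.899, 0, 0, 0, 0, 0], [-0.853, -0.899, 0, 0, 0, 0, 0], [-0.853, -0.899, 0, 0, 0, 0, 0], [-0.853, -0.899, 0, 0, 0, 0, 0], [-0.853, -0.899, 0, 0, 0, 0, 0], [-0.853, -0.899, 0, 0, 0, 0, 0], [-0.853, -0.899, 0, 0, 0, 0, 0], [-0.853, -0.899, 0, 0, 0, 0, 0]]]}}

```text
time: 3.3
eef_pos: [515.7, -186.9, 404.4]
tool_rot: [-3.142, -0.001, 2.705]
contact_force: [0.0, 0.2, 0.1]
opening: 85.3
grasp_force: 0.0
```

```bash
python3 -c "
import bench;print([n for n in dir(bench) if n[0]!='_'],getattr(bench,'pinch_z',None));s=bench.sense();print(s['time'],s['eef_pos'],s['tool_rot'],s['joint_pos'])"
```

```text
['IKError', 'capture', 'finish_job', 'pinch_z', 'sense'] 154.70000000000002
3.3 [ 515.69250866 -186.93651267  404.36742967] [-3.14155265e+00 -7.88005890e-04  2.70473188e+00] [-3.69462675e-01  3.12105372e-01  1.80015928e+00  1.53512619e-05
  1.03011692e+00 -1.50340615e+00]
```

Request:
{"op": "servo_tool", "data": {"increments": [[[0, 0, 0.2, 0, 0, 0.04145, 0], [0, 0, 0.2, 0, 0, 0.04145, 0], [0, 0, 0.2, 0, 0, 0.04145, 0], [0, 0, 0.2, 0, 0, 0.04145, 0], [0, 0, 0.2, 0, 0, 0.04145, 0], [0, 0, 0.2, 0, 0, 0.04145, 0], [0, 0, 0.2, 0, 0, 0.04145, 0], [0, 0, 0.2, 0, 0, 0.04145, 0]]]}}

```text
time: 4.1
eef_pos: [515.5, -185.9, 372.2]
tool_rot: [-3.141, -0.0, 1.658]
contact_force: [1.1, -0.2, 0.6]
opening: 85.2
grasp_force: 0.0
```

Request:
{"op": "servo_tool", "data": {"increments": [[[0, 0, 0.2, 0, 0, 0.04145, 0], [0, 0, 0.2, 0, 0, 0.04145, 0], [0, 0, 0.2, 0, 0, 0.04145, 0], [0, 0, 0.2, 0, 0, 0.04145, 0], [0, 0, 0.2, 0, 0, 0.04145, 0], [0, 0, 0.2, 0, 0, 0.04145, 0], [0, 0, 0.2, 0, 0, 0.04145, 0], [0, 0, 0.2, 0, 0, 0.04145, 0]]]}}

```text
time: 4.9
eef_pos: [515.5, -185.9, 340.2]
tool_rot: [-3.141, 0.0, 0.616]
contact_force: [-0.3, 0.1, 0.9]
opening: 85.3
grasp_force: 0.0
```

Request:
{"op": "servo_tool", "data": {"increments": [[[0, 0, 0.2, 0, 0, 0.04145, 0], [0, 0, 0.2, 0, 0, 0.04145, 0], [0, 0, 0.2, 0, 0, 0.04145, 0], [0, 0, 0.2, 0, 0, 0.04145, 0], [0, 0, 0.2, 0, 0, 0.04145, 0], [0, 0, 0.2, 0, 0, 0.04145, 0], [0, 0, 0.2, 0, 0, 0.04145, 0], [0, 0, 0.2, 0, 0, 0.04145, 0]]]}}

```text
time: 5.7
eef_pos: [515.5, -185.9, 308.2]
tool_rot: [3.142, 0.001, -0.426]
contact_force: [-0.5, -0.2, 0.1]
opening: 85.3
grasp_force: 0.0
```

Run:
```python
from bench import *
from h import *
s=sense();print(s['time'],s['eef_pos'],s['tool_rot'],s['joint_pos'])
c=capture("scene");p=c["pixels"]
b=capture("top")["pixels"]
cv2.imwrite("pics/a1.png",np.hstack([cv2.resize(p[110:250,180:310],None,fx=3,fy=3,interpolation=3),cv2.resize(b[160:300,270:400],None,fx=3,fy=3,interpolation=3)]))
```

```text
5.7 [ 515.48626916 -185.94023678  308.24433981] [ 3.14153995e+00  6.90976215e-04 -4.25871451e-01] [-3.67896836e-01  4.45641081e-01  1.86668287e+00 -1.70405886e-05
  8.29961573e-01  1.62878243e+00]
```

View pics/a1.png

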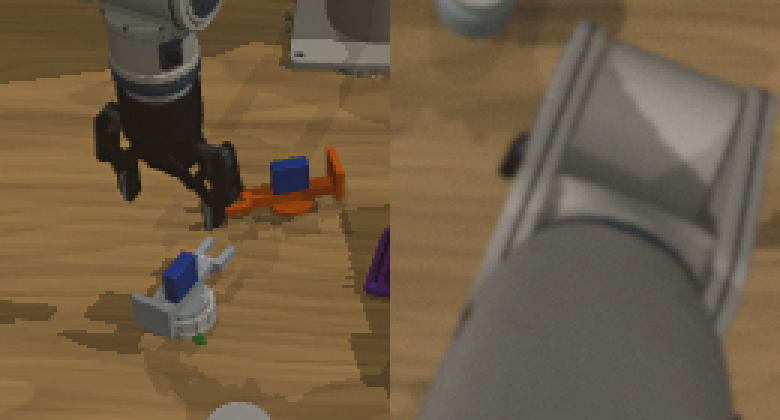

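The image shows the open gripper straight above the silver holder (scene about (240,200)), aligned with the block and clear of the orange one. I'll descend and close.

Request:
{"op": "servo_tool", "data": {"increments": [[[0, 0, 0.585, 0, 0, 0, 0], [0, 0, 0.585, 0, 0, 0, 0], [0, 0, 0.585, 0, 0, 0, 0], [0, 0, 0.585, 0, 0, 0, 0], [0, 0, 0.585, 0, 0, 0, 0], [0, 0, 0.585, 0, 0, 0, 0], [0, 0, 0.585, 0, 0, 0, 0], [0, 0, 0.585, 0, 0, 0, 0]]]}}

```text
time: 6.6
eef_pos: [515.6, -186.0, 214.1]
tool_rot: [3.142, 0.0, -0.42]
contact_force: [0.1, 0.0, 0.5]
opening: 85.5
grasp_force: 0.0
```

Request:
{"op": "servo_tool", "data": {"increments": [[[0, 0, 0, 0, 0, 0, 0.3], [0, 0, 0, 0, 0, 0, 0.5], [0, 0, 0, 0, 0, 0, 0.6], [0, 0, 0, 0, 0, 0, 0.7], [0, 0, 0, 0, 0, 0, 0.8], [0, 0, 0, 0, 0, 0, 0.9], [0, 0, 0, 0, 0, 0, 1], [0, 0, 0, 0, 0, 0, 1]]], "newtons": 30}}

```text
time: 7.4
eef_pos: [515.9, -186.0, 215.7]
tool_rot: [-3.142, -0.001, -0.42]
contact_force: [-0.5, 1.0, 6.9]
opening: 15.5
grasp_force: 30.4
```

Request:
{"op": "servo_tool", "data": {"increments": [[[0, 0, 0, 0, 0, 0, 1], [0, 0, 0, 0, 0, 0, 1], [0, 0, 0, 0, 0, 0, 1], [0, 0, 0, 0, 0, 0, 1]]]}}

```text
time: 7.8
eef_pos: [515.9, -186.0, 215.7]
tool_rot: [-3.142, -0.001, -0.42]
contact_force: [-1.3, 1.9, 6.3]
opening: 15.3
grasp_force: 30.4
```

Run:
```python
from bench import *
s=sense();print(s['time'],s['eef_pos'],s['tool_rot'],s['contact_force'],s['wrist_torque'])
```

```text
7.8 [ 515.87047238 -186.02799662  215.67026151] [-3.14152032e+00 -8.95466701e-04 -4.20472857e-01] [-1.33834583  1.93797547  6.34541498] [ 0.06770844  0.08359731 -0.01858881]
```

Request:
{"op": "servo_tool", "data": {"increments": [[[0, 0, 0, 0, 0, -0.0302, 1], [0, 0, 0, 0, 0, -0.0302, 1], [0, 0, 0, 0, 0, -0.0302, 1], [0, 0, 0, 0, 0, -0.0302, 1], [0, 0, 0, 0, 0, -0.0302, 1], [0, 0, 0, 0, 0, -0.0302, 1], [0, 0, 0, 0, 0, -0.0302, 1], [0, 0, 0, 0, 0, -0.0302, 1]]], "newtons": 50}}

```text
time: 8.6
eef_pos: [516.1, -186.2, 215.7]
tool_rot: [3.141, -0.001, 0.342]
contact_force: [-0.2, -0.3, 5.3]
opening: 15.4
grasp_force: 49.5
```

Request:
{"op": "servo_tool", "data": {"increments": [[[0, 0, 0, 0, 0, -0.0152, 1], [0, 0, 0, 0, 0, -0.0152, 1], [0, 0, 0, 0, 0, -0.0152, 1], [0, 0, 0, 0, 0, -0.0152, 1], [0, 0, 0, 0, 0, 0, 1], [0, 0, 0, 0, 0, 0, 1]]]}}

```text
time: 9.2
eef_pos: [516.1, -186.1, 215.7]
tool_rot: [3.14, -0.001, 0.53]
contact_force: [0.4, 0.2, 4.9]
opening: 15.3
grasp_force: 49.4
```

Run:
```python
from bench import *
from h import *
s=sense();print(s['time'],s['eef_pos'],s['tool_rot'],s['contact_force'],s['wrist_torque'])
c=capture("scene");p=c["pixels"]
cv2.imwrite("pics/a2.png",cv2.resize(p[140:250,190:310],None,fx=5,fy=5,interpolation=3))
```

```text
9.2 [ 516.06788424 -186.14885735  215.72296037] [ 3.14035621e+00 -9.69653652e-04  5.29696332e-01] [0.42377663 0.21686075 4.94575001] [ 0.10569761 -0.0088269   0.02624952]
```

View pics/a2.png

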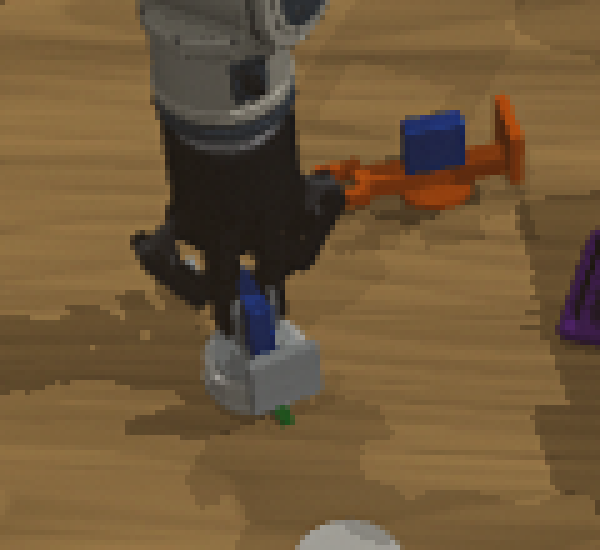

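The foot has turned with the gripper and now stands over the green mark (crop (285,415)), with no stop torque. I'll lift gently while watching the force.

Request:
{"op": "servo_tool", "data": {"increments": [[[0, 0, -0.1, 0, 0, 0, 1], [0, 0, -0.1, 0, 0, 0, 1], [0, 0, -0.1, 0, 0, 0, 1], [0, 0, -0.1, 0, 0, 0, 1]]]}}

```text
time: 9.65
eef_pos: [515.5, -185.9, 223.1]
tool_rot: [-3.141, 0.0, 0.53]
contact_force: [-0.1, 0.2, -1.0]
opening: 15.5
grasp_force: 48.7
```

Request:
{"op": "servo_tool", "data": {"increments": [[[0, 0, -0.28, 0, 0, 0, 1], [0, 0, -0.28, 0, 0, 0, 1], [0, 0, -0.28, 0, 0, 0, 1], [0, 0, -0.28, 0, 0, 0, 1], [0, 0, -0.28, 0, 0, 0, 1], [0, 0, -0.28, 0, 0, 0, 1], [0, 0, -0.28, 0, 0, 0, 1], [0, 0, -0.28, 0, 0, 0, 1]]], "newtons": 80}}

```text
time: 10.45
eef_pos: [515.6, -186.0, 268.4]
tool_rot: [3.142, -0.0, 0.53]
contact_force: [-0.3, -0.4, -1.0]
opening: 14.8
grasp_force: 80.9
```

Request:
{"op": "servo_tool", "data": {"increments": [[[0, 0, 0, 0, 0, -0.0342, 1], [0, 0, 0, 0, 0, -0.0342, 1], [0, 0, 0, 0, 0, -0.0342, 1], [0, 0, 0, 0, 0, -0.0342, 1], [0, 0, 0, 0, 0, -0.0342, 1], [0, 0, 0, 0, 0, -0.0342, 1], [0, 0, 0, 0, 0, -0.0342, 1], [0, 0, 0, 0, 0, -0.0342, 1]]]}}

```text
time: 11.25
eef_pos: [515.6, -186.0, 268.1]
tool_rot: [-3.142, -0.0, 1.393]
contact_force: [0.4, -0.6, -2.8]
opening: 15.1
grasp_force: 81.3
```

Request:
{"op": "servo_tool", "data": {"increments": [[[0, 0, 0, 0, 0, -0.0342, 1], [0, 0, 0, 0, 0, -0.0342, 1], [0, 0, 0, 0, 0, -0.0342, 1], [0, 0, 0, 0, 0, -0.0342, 1], [0, 0, 0, 0, 0, 0, 1], [0, 0, 0, 0, 0, 0, 1]]]}}

```text
time: 11.85
eef_pos: [515.6, -186.0, 268.1]
tool_rot: [3.142, 0.0, 1.816]
contact_force: [0.3, -0.4, -1.6]
opening: 14.9
grasp_force: 81.2
```

Request:
{"op": "servo_tool", "data": {"increments": [[[0.72, 0.446, 0, 0, 0, 0, 1], [0.72, 0.446, 0, 0, 0, 0, 1], [0.72, 0.446, 0, 0, 0, 0, 1], [0.72, 0.446, 0, 0, 0, 0, 1], [0.72, 0.446, 0, 0, 0, 0, 1], [0.72, 0.446, 0, 0, 0, 0, 1], [0.72, 0.446, 0, 0, 0, 0, 1], [0.72, 0.446, 0, 0, 0, 0, 1]]]}}

```text
time: 12.65
eef_pos: [556.7, -56.0, 268.0]
tool_rot: [-3.142, 0.0, 1.817]
contact_force: [0.1, 0.3, -1.9]
opening: 14.8
grasp_force: 81.2
```

Request:
{"op": "servo_tool", "data": {"increments": [[[0.72, 0.446, 0, 0, 0, 0, 1], [0.72, 0.446, 0, 0, 0, 0, 1], [0.72, 0.446, 0, 0, 0, 0, 1], [0.72, 0.446, 0, 0, 0, 0, 1], [0.72, 0.446, 0, 0, 0, 0, 1], [0.72, 0.446, 0, 0, 0, 0, 1], [0.72, 0.446, 0, 0, 0, 0, 1], [0.72, 0.446, 0, 0, 0, 0, 1]]]}}

```text
time: 13.45
eef_pos: [597.8, 73.8, 267.9]
tool_rot: [-3.142, -0.0, 1.819]
contact_force: [1.1, 0.8, -2.6]
opening: 15.1
grasp_force: 81.2
```

Run:
```python
from bench import *
from h import *
s=sense();print(s['time'],s['eef_pos'],s['tool_rot'],s['contact_force'],s['wrist_torque'])
c=capture("scene");p=c["pixels"];t=capture("top");b=t["pixels"]
pickle.dump({"scene":c,"top":t},open("c1.pkl","wb"))
cv2.imwrite("pics/a3.png",np.hstack([cv2.resize(p[170:250,310:390],None,fx=5,fy=5,interpolation=3),cv2.resize(b[165:245,160:240],None,fx=5,fy=5,interpolation=3)]))
```

```text
13.45 [597.79149105  73.81907405 267.88014778] [-3.14150862e+00 -1.31348330e-05  1.81889890e+00] [ 1.08471674  0.80502627 -2.59643018] [ 0.00668832  0.01606023 -0.00957319]
```

View pics/a3.png

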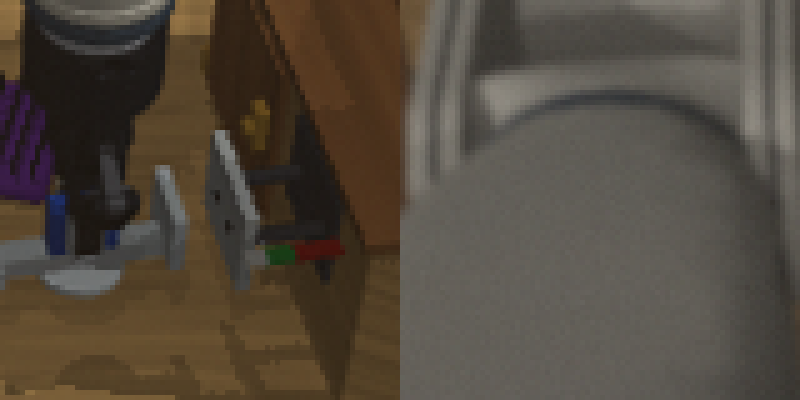

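Run:
```python
from h import *
c=pickle.load(open("c1.pkl","rb"))["scene"]
y=1.82;n=np.array([np.cos(y),np.sin(y),0]);l=np.array([np.sin(y),-np.cos(y),0]);z=np.array([0,0,1.])
def quad(C,w,h):return [C+a*w*l+b*h*z for a,b in((-1,1),(1,1),(1,-1),(-1,-1))]
crop=lambda P:(np.array(proj(c,P))+.4-[310,170])*5
print("plate",crop(quad(np.array([576,155,100.]),35,30)).round())
print("foot inner",crop(quad(np.array([597.8,73.8,100.])+47*n,22,20)).round())
print("foot outer",crop(quad(np.array([597.8,73.8,100.])+55*n,22,20)).round())
# subpixel silver edges
cv2.imwrite("pics/a4.png",cv2.resize(c["pixels"][190:235,335:370],None,fx=16,fy=13,interpolation=2))
```

```text
plate [[211. 132.]
 [245. 222.]
 [235. 292.]
 [201. 203.]]
foot inner [[152. 171.]
 [173. 228.]
 [167. 275.]
 [147. 218.]]
foot outer [[166. 169.]
 [187. 226.]
 [181. 273.]
 [161. 216.]]
```

View pics/a4.png

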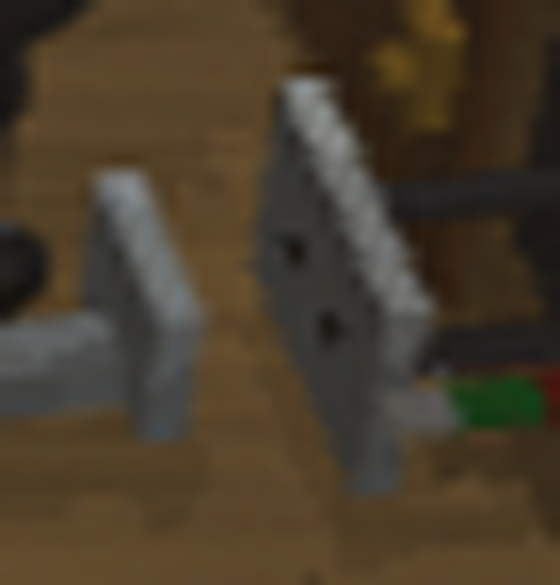

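The picture shows the foot (crop x about 140) facing the plate (crop x about 320). Both match their projections within about 2 mm, so the approach is centred. I'll advance along the plate normal.

Request:
{"op": "servo_tool", "data": {"increments": [[[0.16, 0, 0, 0, 0, 0, 1], [0.16, 0, 0, 0, 0, 0, 1], [0.16, 0, 0, 0, 0, 0, 1], [0.16, 0, 0, 0, 0, 0, 1], [0.16, 0, 0, 0, 0, 0, 1], [0.16, 0, 0, 0, 0, 0, 1], [0.16, 0, 0, 0, 0, 0, 1], [0.16, 0, 0, 0, 0, 0, 1]]]}}

```text
time: 14.35
eef_pos: [591.1, 97.5, 267.9]
tool_rot: [3.142, -0.0, 1.819]
contact_force: [-0.1, 0.2, -2.1]
opening: 15.3
grasp_force: 81.2
```

Request:
{"op": "servo_tool", "data": {"increments": [[[0.08, 0, 0, 0, 0, 0, 1], [0.08, 0, 0, 0, 0, 0, 1], [0.08, 0, 0, 0, 0, 0, 1], [0.08, 0, 0, 0, 0, 0, 1], [0.08, 0, 0, 0, 0, 0, 1], [0.08, 0, 0, 0, 0, 0, 1], [0.08, 0, 0, 0, 0, 0, 1], [0.08, 0, 0, 0, 0, 0, 1]]]}}

```text
time: 15.15
eef_pos: [588.0, 109.5, 268.0]
tool_rot: [3.142, 0.0, 1.819]
contact_force: [1.1, -5.3, -1.8]
opening: 15.1
grasp_force: 81.3
```

Request:
{"op": "servo_tool", "data": {"increments": [[[0.08, 0, 0, 0, 0, 0, 1], [0.08, 0, 0, 0, 0, 0, 1], [0.08, 0, 0, 0, 0, 0, 1], [0.08, 0, 0, 0, 0, 0, 1], [0.08, 0, 0, 0, 0, 0, 1], [0.06, 0, 0, 0, 0, 0, 1], [0, 0, 0, 0, 0, 0, 1], [0, 0, 0, 0, 0, 0, 1]]]}}

```text
time: 15.95
eef_pos: [585.9, 117.9, 268.0]
tool_rot: [3.142, 0.001, 1.819]
contact_force: [1.2, -8.7, -1.1]
opening: 15.0
grasp_force: 81.3
```

Run:
```python
from bench import *
from h import *
F=[]
for i in range(5):
    c=capture("scene");s=sense();F.append(s['contact_force'])
print(s['time'],s['eef_pos'],s['tool_rot'],np.mean(F,0),np.std(F,0),s['wrist_torque'])
cv2.imwrite("pics/a5.png",cv2.resize(c["pixels"][185:240,330:390],None,fx=10,fy=10,interpolation=3))
```

```text
16.2 [585.92354642 117.83454399 268.00865717] [3.14147587e+00 1.27748576e-03 1.81887774e+00] [ 1.67894934 -8.8021931  -1.28875939] [0.47996808 0.30876165 0.15146742] [-1.3830037  -0.24243347 -0.11778694]
```

View pics/a5.png

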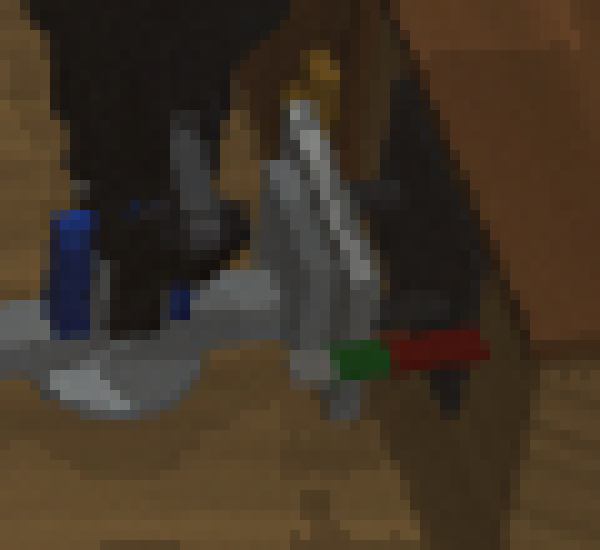

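The foot sits centrally on the plate (foot corner (275,165), plate corner (285,105)), and the plate's face is in the green part of the gauge. The force is about 9 N, so I'll nudge 2 mm further and hold.

Request:
{"op": "servo_tool", "data": {"increments": [[[0.05, 0, 0, 0, 0, 0, 1], [0.05, 0, 0, 0, 0, 0, 1], [0, 0, 0, 0, 0, 0, 1], [0, 0, 0, 0, 0, 0, 1], [0, 0, 0, 0, 0, 0, 1], [0, 0, 0, 0, 0, 0, 1], [0, 0, 0, 0, 0, 0, 1], [0, 0, 0, 0, 0, 0, 1]]]}}

```text
time: 17.0
eef_pos: [585.5, 119.6, 268.0]
tool_rot: [3.141, 0.001, 1.819]
contact_force: [1.9, -10.3, -1.2]
opening: 15.1
grasp_force: 81.3
```

Request:
{"op": "servo_tool", "data": {"increments": [[[0, 0, 0, 0, 0, 0, 1], [0, 0, 0, 0, 0, 0, 1], [0, 0, 0, 0, 0, 0, 1], [0, 0, 0, 0, 0, 0, 1], [0, 0, 0, 0, 0, 0, 1], [0, 0, 0, 0, 0, 0, 1], [0, 0, 0, 0, 0, 0, 1], [0, 0, 0, 0, 0, 0, 1]]]}}

```text
time: 17.8
eef_pos: [585.5, 119.6, 268.0]
tool_rot: [3.142, 0.001, 1.819]
contact_force: [2.8, -9.3, -1.4]
opening: 15.0
grasp_force: 81.3
```

Request:
{"op": "servo_tool", "data": {"increments": [[[0, 0, 0, 0, 0, 0, 1], [0, 0, 0, 0, 0, 0, 1], [0, 0, 0, 0, 0, 0, 1], [0, 0, 0, 0, 0, 0, 1], [0, 0, 0, 0, 0, 0, 1], [0, 0, 0, 0, 0, 0, 1], [0, 0, 0, 0, 0, 0, 1], [0, 0, 0, 0, 0, 0, 1]]]}}

```text
time: 18.6
eef_pos: [585.5, 119.6, 268.0]
tool_rot: [3.141, 0.001, 1.819]
contact_force: [1.7, -10.2, -1.6]
opening: 15.0
grasp_force: 81.3
```

Request:
{"op": "servo_tool", "data": {"increments": [[[0, 0, 0, 0, 0, 0, 1], [0, 0, 0, 0, 0, 0, 1], [0, 0, 0, 0, 0, 0, 1], [0, 0, 0, 0, 0, 0, 1], [0, 0, 0, 0, 0, 0, 1], [0, 0, 0, 0, 0, 0, 1], [0, 0, 0, 0, 0, 0, 1], [0, 0, 0, 0, 0, 0, 1]]]}}

```text
time: 19.4
eef_pos: [585.5, 119.6, 268.0]
tool_rot: [3.142, 0.001, 1.819]
contact_force: [3.1, -9.4, -2.2]
opening: 14.7
grasp_force: 81.3
```

Request:
{"op": "servo_tool", "data": {"increments": [[[0, 0, 0, 0, 0, 0, 1], [0, 0, 0, 0, 0, 0, 1], [0, 0, 0, 0, 0, 0, 1], [0, 0, 0, 0, 0, 0, 1], [0, 0, 0, 0, 0, 0, 1], [0, 0, 0, 0, 0, 0, 1], [0, 0, 0, 0, 0, 0, 1], [0, 0, 0, 0, 0, 0, 1]]]}}

```text
time: 20.2
eef_pos: [585.5, 119.6, 268.0]
tool_rot: [3.141, 0.001, 1.819]
contact_force: [1.2, -8.9, -1.5]
opening: 15.0
grasp_force: 81.3
```

Steady at about 10 N for over 3 s, upright and centred, so I'm handing in.

```bash
python3 -c "
from bench import *
print(finish_job())"
```

```text
the job is handed in; nothing more can be done
None
```

The razor holder is out of its socket and handed in still gripped upright, its foot on the screw plate at about 10 N (held over 3 s, 20.2 s used of 54 s); `finish_job()` returned no verdict, so I don't know how it was judged.

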